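Sweep the saw's offcuts into the scrap bin

ROBOT

A 6-joint arm with a two-finger parallel gripper is mounted at the origin on the work surface. World frame = base frame: x ahead of the robot, y to its left, z up, the work surface at z = 0. Lengths are in m, angles in degrees, forces in N, time in s.
With the tool pointing down it reaches from about 0.35 to 0.925 m from the base axis. Payload 6.4 kg.
Tool frame: the origin (TCP) lies at the very end of the fingers, on their centre line; the grasp point (between the pads) lies 19 mm behind it (bot.hold_point_z is the distance from the TCP to the grasp point, in m); z points along the fingers, y is the direction in which the jaws open and shut (so a half turn about z gives the same grasp; the last joint's range is limited). The gripper opens to 85 mm and grips with 20 to 120 N. Pads are 22 mm wide; open, the fingers measure 114 mm over their backs; the gripper's body (76 mm by 85 mm) begins 54 mm behind the grasp point. The pads swing forward as they close: fully open they stand 13 mm farther back than shut.
Start: joints at [-84.288, 14.043, 89.255, -0, 76.702, -9.975], TCP at [0.176, -0.626, 0.231] pointing down, gripper open.
Joint ranges: [-179.41, 179.41], [-58.25, 129.5], [7.25, 145.43], [-54.29, 234.29], [11.92, 165.04], [-157.13, 157.13]. Speed limits (degrees/s): [147.25, 147.25, 180, 180, 180, 180].

INTERFACE

Orientations are given as a 3x3 rotation matrix whose columns are the frame's x, y, z axes.
In Python, from cell import bot gives the robot as it stands.
- The arm moves only by the tool move_arm, never from a script. Its argument "moves" is a list of rows, each an object with "hand": the finger opening in cm, from 0 to 8.54; "linear": the shift along the tool's x, y, z in cm, a list of three; "twist": the turn about the tool's z in rad. In form: [{"hand": hand, "linear": [tx, ty, tz], "twist": twist}, ...]. A call has 1 to 20 rows; each row is the pose to reach, as a shift and turn from the pose commanded when the call began, along the tool's axes at that moment; what a row does not reach only later rows make up. A row lasts 1/12 s, in which the tool goes at most 41.7 mm and 7.16 degrees, less where a joint would pass 70% of its speed; a pose out of reach is approached as far as the arm can. A call with a gripper value outside its range is refused whole. The fingers move at their own pace and stop on an object; "grip_force" is the grip in N (left out, the last holds). Time passes only in rows, so rows that repeat a pose let the fingers close. It gives the time, the measured TCP pose, the force and the opening at its end, in the units of the state.
- bot.get_obs(): the state, without advancing time (a new reading comes with each control period).
- bot.get_image(name): name is "scene" or "top" or "wrist"; returns (picture, depth): 420x560x3 uint8, red, green, blue; 420x560 float32, m along the optical axis (not along the pixel's ray), 0 where there is no reading.
- bot.calibration(name): a dict with "intrinsics" (3x3 intrinsics, pixels), "cam_to_world" (4x4, takes a point from camera to world coordinates). Camera axes: x right, y down, z forward; pixel columns grow to the right and rows downward; lengths in m; the calibration is good to about 2 mm. A picture is of the moment at which its call begins: read the wrist's pose just before it. calibration takes no time and is no camera call; for the wrist camera it gives the pose at the moment of the call.
- bot.finish_job(): hands the job in, once; it reports no verdict.
Trained networks look in the newest picture that a camera, given by its name, has taken for a name from the list of things; names that differ only in an ending like _2 or _b are one class to them, and where a whole thing is asked for, a point or a joint stands for the part that bears it (a point fixed in the world has none). Each returns a list of dicts, best first, with "score" (0 to 1); they miss things now and then, are a little off and sometimes report something else, mostly with a low value. They report only what shows in the picture. A call takes as long as a camera call.
- bot.masks_of(camera, query): "pixels" (420x560 bool, what is visible of it).
- bot.pinpoint(camera, query): "centre" ([x, y, z] in m, in the coordinates of the camera as it stood for that picture, good to about 4 mm: a listed point, or the origin of a listed thing).
The state is a dict: "t": time; "joint_pos": joint angles; "dq": joint speeds; "joint_torque": joint torques, N m; "tcp_pos": TCP position; "ee_rot": TCP orientation; "force": force on the tool from outside, world axes, zero at the start; "torque": the same for the moment, N m; "opening": finger opening in m.
Only numpy, scipy, OpenCV 4.12 (cv2) and the standard library are available. Lean on these libraries where they do the work, as an engineer would, in place of code of your own. Each camera call takes 0.05 s, during which the arm holds its last target. There are 200 camera calls.

TASK

Clear the saw's outfeed tray: sweep the three short orange-banded tube offcuts along the deck and over its open end into the red scrap bin with the gripper's fingers. Push them only, never pick them up, and leave the green finished part, the jar and everything else where they are.

Things in the scene. Friction and masses are not known exactly. Their poses are not given: they have to be found in the camera images.
- tray: fixed outfeed tray of a saw: a level bare aluminium deck 280 mm deep (own x) by 400 mm long (own y, runs from bin to bin), top 80 mm above the work surface. Blue lip 10 mm thick and 14 mm high along its near (-x) edge, dark steel fence 15 mm thick and 25 mm high along its far (+x) edge; both short ends (own y = +-200 mm) are open and level. Origin under the deck's centre, on the work surface; its position and yaw vary.
- scrap_bin: RED open-topped plastic bin, fixed, 270 mm (own x) by 130 mm (own y) outside, 76 mm high, walls 4 mm; stands with a long side 2 mm from one open end of the tray (which end varies), its rim 4 mm below the deck. Empty at the start. Origin: centre of its underside, 267 mm from the tray's origin along the tray's y axis.
- parts_bin: BLUE open-topped plastic bin of the same size, fixed, for finished parts (two lie in it), at the other end of the tray in the same way. Origin: centre of its underside.
- offcut_a: offcut to be scrapped: short piece of dark rectangular steel tube with an orange painted band round its middle, 30 mm long (own x, the hollow runs along it), 30 mm wide (own y), 20 mm high (own z), wall 3 mm, under 0.12 kg, loose. Starts lying flat on the tray deck, any yaw. Origin at its centre (10 mm above what it lies on).
- offcut_b: offcut to be scrapped: short piece of dark rectangular steel tube with an orange painted band round its middle, 38 mm long (own x, the hollow runs along it), 30 mm wide (own y), 20 mm high (own z), wall 3 mm, under 0.12 kg, loose. Starts lying flat on the tray deck, any yaw. Origin at its centre (10 mm above what it lies on).
- offcut_c: offcut to be scrapped: short piece of dark rectangular steel tube with an orange painted band round its middle, 46 mm long (own x, the hollow runs along it), 30 mm wide (own y), 20 mm high (own z), wall 3 mm, under 0.12 kg, loose. Starts lying flat on the tray deck, any yaw. Origin at its centre (10 mm above what it lies on).
- finished: finished part, to be left alone: GREEN painted rectangular steel tube 120 mm long (own x), 40 mm wide, 20 mm high, without a band, lying loose on the deck beside the far fence, along it. Origin at its centre.
- dye_jar: small amber glass jar with black cap, 36 mm diameter, 50 mm high, standing loose on the deck near the near lip; to be left alone. Origin: centre of its underside.
- oil_bottle: white bottle 64 mm diameter, 150 mm high, loose on the bench to the left; leave alone. Origin: centre of its underside.
- mug: blue mug 80 mm diameter, 90 mm high, loose on the bench to the right; leave alone. Origin: centre of its underside.
- tape: yellow tape measure 68 x 36 x 66 mm standing loose on the bench to the left; leave alone. Origin: centre of its underside.

How it is judged:
By the outcome, as a careful person would: the job done as asked, in the order asked, and still so for the second after the job is handed in, with the robot touching nothing.
It also fails if it takes over 64 s, if anything falls off the work surface, if the arm or the gripper's body presses on something with over 40 N, if the wrist force passes 120 N, or if a joint passes its speed limit or range.

## Working session

There is one attempt and no reset: what is moved stays moved. The work goes in short steps, Python scripts to look and compute and a tool call to move; the robot and the scene stay as the last step left them, time stands still between calls to the robot, and variables do not carry over. Pictures are saved under pics/ and viewed, on a budget of 10 in all, crops included, one or two more only if the job needs it, and the job is handed in when it is done.

Besides the shell and the picture viewer there is one more tool, called after ">>>" by a JSON object that holds its "name" and its "arguments", one argument or row to a line. move_arm: Moves the arm, as the interface text tells. Its arguments: {"type":"object","properties":{"moves":{"type":"array","items":{"type":"object","properties":{"hand":{"type":"number"},"linear":{"type":"array","items":{"type":"number"}},"twist":{"type":"number"}}}},"grip_force":{"type":"number"}},"required":["moves"]}

```bash
mkdir -p pics; cat > h.py <<'E'
from cell import bot
import numpy as np, cv2
def w(cam,p):
    T=bot.calibration(cam)["cam_to_world"]; return (T@np.r_[p,1])[:3]
def cloud(cam,d):
    c=bot.calibration(cam);K=c["intrinsics"];T=c["cam_to_world"]
    v,u=np.mgrid[:420,:560]
    P=np.stack([(u-K[0,2])/K[0,0]*d,(v-K[1,2])/K[1,1]*d,d,np.ones_like(d)],-1)
    return (P@T.T)[...,:3]
E
python3 - <<'E'
from h import *
im,d=bot.get_image("top"); cv2.imwrite("pics/top1.png",im[...,::-1]); np.save("d.npy",d)
for q in ["tray","scrap_bin","parts_bin","offcut_a","finished","dye_jar"]:
    for r in bot.pinpoint("top",q): print(q,round(r["score"],2),w("top",r["centre"]).round(3))
P=cloud("top",d)
for q in ["tray","scrap_bin","offcut_a","finished","dye_jar"]:
    for r in bot.masks_of("top",q):
        m=r["pixels"]&(d>0)
        if m.sum()<20: continue
        p=P[m]; R=cv2.minAreaRect((p[:,:2]*1000).astype(np.float32))
        vv,uu=np.nonzero(m)
        print(q,round(r["score"],2),m.sum(),"px",uu.mean().round(),vv.mean().round(),np.round(R[0]),np.round(R[1]),round(R[2],1),"z",np.percentile(p[:,2],[5,50,95]).round(3))
o=bot.get_obs();print(o["t"],o["tcp_pos"],o["ee_rot"],o["opening"])
E
```

```text
tray 0.56 [ 0.541  0.001 -0.002]
scrap_bin 0.69 [ 0.573 -0.266  0.001]
parts_bin 0.83 [ 0.504  0.264 -0.003]
offcut_a 0.65 [0.547 0.009 0.095]
offcut_a 0.62 [ 0.547 -0.12   0.092]
offcut_a 0.57 [0.497 0.128 0.088]
offcut_a 0.28 [0.507 0.264 0.001]
finished 0.76 [0.624 0.087 0.095]
dye_jar 0.58 [ 0.442 -0.079  0.079]
tray 0.85 10635 px 283.0 218.0 [547.   5.] [309. 417.] 6.9 z [0.076 0.081 0.103]
offcut_a 0.58 132 px 321.0 217.0 [ 546. -125.] [29. 44.] 51.4 z [0.096 0.101 0.106]
finished 0.73 526 px 255.0 190.0 [628.  86.] [ 46. 122.] 5.2 z [0.091 0.101 0.106]
dye_jar 0.54 800 px 451.0 212.0 [ 573. -558.] [128.  91.] 82.6 z [0.003 0.04  0.092]
dye_jar 0.47 98 px 306.0 249.0 [444. -79.] [31. 30.] 45.7 z [0.104 0.13  0.135]
0.6 [ 0.17576045 -0.62580016  0.23129148] [[ 9.62749594e-01  2.70394559e-01 -3.07771158e-05]
 [ 2.70394560e-01 -9.62749595e-01  8.92394611e-06]
 [-2.72176693e-05 -1.69134902e-05 -9.99999999e-01]] 0.08524476391794855
```

View pics/top1.png

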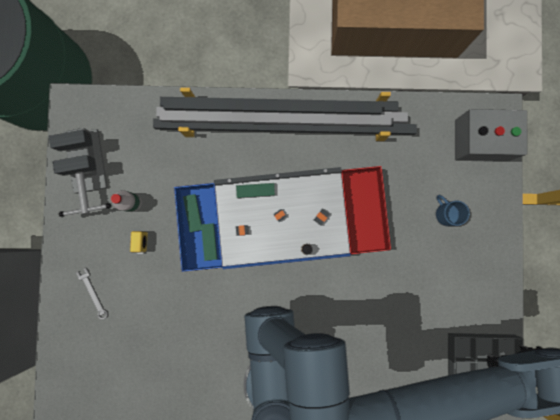

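The top view shows the red bin to the right (-y). The offcuts are at about px (242,231), (280,215) and (321,217), the jar at (308,249) and the green part at (256,190). Next I refine these in the tray frame.

```bash
python3 - <<'E'
from h import *
d=np.load("d.npy");P=cloud("top",d);im=cv2.imread("pics/top1.png")
h=cv2.cvtColor(im,cv2.COLOR_BGR2HSV).astype(int)
x,y,z=P[...,0],P[...,1],P[...,2]
reg=(abs(y)<.4)&(x>.35)&(x<.75)
red=reg&((h[...,0]<6)|(h[...,0]>174))&(h[...,1]>150)&(z<.09)
blue=reg&(h[...,0]>100)&(h[...,0]<125)&(h[...,1]>130)&(y>.15)
deck=reg&(h[...,1]<40)&(h[...,2]>120)&(abs(z-.08)<.012)
for n,m in [("red",red),("blue",blue),("deck",deck)]:
    print(n,cv2.minAreaRect((P[m][:,:2]*1000).astype(np.float32)), P[m].mean(0).round(3))
o=P[deck].mean(0)
hi=(reg&(z>.09)&(y<.22)&(y>-.22)).astype(np.uint8)
yaw=np.radians(7.2);t=np.array([.540,0.0])
R=np.array([[np.cos(yaw),np.sin(yaw)],[-np.sin(yaw),np.cos(yaw)]])
n,l,s,c=cv2.connectedComponentsWithStats(hi)
for i in range(1,n):
    if s[i,4]<25: continue
    p=P[l==i]; r=cv2.minAreaRect((p[:,:2]*1000).astype(np.float32)); q=(p[:,:2]-t)@R.T
    print(s[i,4],c[i].round(),"world",np.round(r[0]),np.round(r[1]),round(r[2]),"tray min/max",q.min(0).round(3),q.max(0).round(3),"z",np.median(p[:,2]).round(3))
orange=reg&(h[...,0]>=6)&(h[...,0]<20)&(h[...,1]>150)
n,l,s,c=cv2.connectedComponentsWithStats(orange.astype(np.uint8))
for i in range(1,n):
    if s[i,4]>8: p=P[l==i].mean(0); print("orange",s[i,4],c[i].round(),p.round(3),(R@(p[:2]-t)).round(3))
E
```

```text
red ((573.17236328125, -265.8168640136719), (266.7373046875, 128.31741333007812), 7.067817687988281) [ 0.577 -0.276  0.014]
blue ((508.023681640625, 246.82489013671875), (271.2309265136719, 162.6593780517578), 6.995838642120361) [0.508 0.279 0.018]
deck ((537.7042236328125, 0.3760833740234375), (254.54400634765625, 402.23992919921875), 7.0928215980529785) [ 0.533 -0.003  0.081]
705 [277. 176.] world [670.  15.] [300. 277.] 55 tray min/max [-0.071 -0.201] [0.14  0.198] z 0.106
506 [255. 190.] world [586.  35.] [238. 105.] 52 tray min/max [-0.071 -0.017] [0.117 0.133] z 0.101
98 [280. 215.] world [549.   5.] [29. 34.] 37 tray min/max [-0.009 -0.015] [0.028 0.025] z 0.101
144 [322. 216.] world [ 547. -125.] [30. 46.] 57 tray min/max [-0.035 -0.149] [ 0.017 -0.1  ] z 0.101
125 [242. 230.] world [499. 122.] [31. 38.] 2 tray min/max [-0.041  0.108] [-0.01   0.146] z 0.1
106 [307. 249.] world [445. -79.] [31. 33.] 46 tray min/max [-0.12  -0.085] [-0.088 -0.05 ] z 0.13
399 [287. 261.] world [435. -15.] [ 68. 397.] 7 tray min/max [-0.14 -0.2 ] [-0.071  0.196] z 0.095
orange 38 [279. 215.] [0.549 0.006 0.101] [0.01  0.005]
orange 38 [321. 216.] [ 0.547 -0.124  0.101] [-0.009 -0.124]
orange 38 [241. 230.] [0.5   0.124 0.1  ] [-0.025  0.128]
```

>>> {"name": "move_arm", "arguments": {
  "moves": [
    {"hand":2,"linear":[4,0,0],"twist":0},
    {"hand":2,"linear":[8,-2,0],"twist":-0.1},
    {"hand":2,"linear":[12,-5,0],"twist":-0.2},
    {"hand":2,"linear":[16,-8,0],"twist":-0.3},
    {"hand":2,"linear":[20,-11,0],"twist":-0.4},
    {"hand":2,"linear":[24,-14,0],"twist":-0.5},
    {"hand":2,"linear":[28,-17,0],"twist":-0.6},
    {"hand":2,"linear":[32,-20,0],"twist":-0.7},
    {"hand":2,"linear":[36,-23,0],"twist":-0.8},
    {"hand":2,"linear":[40,-26,0],"twist":-0.9},
    {"hand":2,"linear":[44,-29,0],"twist":-1.0},
    {"hand":2,"linear":[48,-32,0],"twist":-1.1},
    {"hand":2,"linear":[50,-36,0],"twist":-1.2},
    {"hand":2,"linear":[50.8,-40,0],"twist":-1.3},
    {"hand":2,"linear":[50.8,-42.5,0],"twist":-1.42},
    {"hand":2,"linear":[50.8,-42.5,0],"twist":-1.42},
    {"hand":2,"linear":[50.8,-42.5,0],"twist":-1.42}
  ]
}}

```text
t: 2.02
tcp_pos: [0.5502, -0.0751, 0.2314]
ee_rot: [[-0.126, 0.992, 0.0], [0.992, 0.126, 0.001], [0.001, 0.0, -1.0]]
force: [-0.7, -0.1, -0.6]
opening: 0.0198
```

>>> {"name": "move_arm", "arguments": {
  "moves": [
    {"hand":2,"linear":[0,-0.9,4],"twist":0},
    {"hand":2,"linear":[0,-0.9,8],"twist":0},
    {"hand":2,"linear":[0,-0.9,11.5],"twist":0},
    {"hand":2,"linear":[0,-0.9,13.5],"twist":0},
    {"hand":2,"linear":[0,-0.9,14.5],"twist":0},
    {"hand":2,"linear":[0,-0.9,14.5],"twist":0},
    {"hand":2,"linear":[-0.5,-0.9,14.5],"twist":0},
    {"hand":2,"linear":[-1.2,-0.9,14.5],"twist":0},
    {"hand":2,"linear":[-2,-0.9,14.5],"twist":0},
    {"hand":2,"linear":[-3,-0.9,14.5],"twist":0},
    {"hand":2,"linear":[-4,-0.9,14.5],"twist":0},
    {"hand":2,"linear":[-5,-0.9,14.5],"twist":0},
    {"hand":2,"linear":[-6,-0.9,14.5],"twist":0},
    {"hand":2,"linear":[-7,-0.9,14.5],"twist":0},
    {"hand":2,"linear":[-8,-0.9,14.5],"twist":0},
    {"hand":2,"linear":[-9,-0.9,14.5],"twist":0}
  ]
}}

```text
t: 3.35
tcp_pos: [0.5521, -0.1708, 0.0863]
ee_rot: [[-0.122, 0.992, -0.0], [0.992, 0.122, 0.0], [0.0, -0.0, -1.0]]
force: [-0.7, 0.7, 0.9]
opening: 0.0201
```

```bash
python3 - <<'E'
from h import *
im,d=bot.get_image("scene"); cv2.imwrite("pics/s1.png",im[...,::-1])
o=bot.get_obs();print(o["t"],o["tcp_pos"],o["force"])
E
```

```text
3.4 [ 0.55250942 -0.17247656  0.0865056 ] [-0.1708279  -1.70829605  0.18791937]
```

View pics/s1.png

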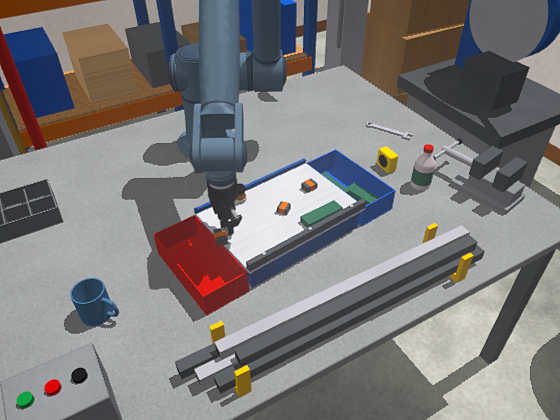

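>>> {"name": "move_arm", "arguments": {
  "moves": [
    {"hand":2,"linear":[-0.8,0,0],"twist":0},
    {"hand":2,"linear":[-1.6,0,0],"twist":0},
    {"hand":2,"linear":[-2.4,0,0],"twist":0},
    {"hand":2,"linear":[-3.2,0,0],"twist":0},
    {"hand":2,"linear":[-4,0,0],"twist":0},
    {"hand":2,"linear":[-4.5,0,0],"twist":0},
    {"hand":2,"linear":[-4.5,0,0],"twist":0},
    {"hand":2,"linear":[-4.5,0,-3],"twist":0},
    {"hand":2,"linear":[-4.5,0,-7],"twist":0},
    {"hand":2,"linear":[-1,0.5,-8],"twist":0},
    {"hand":2,"linear":[3,1,-8],"twist":0},
    {"hand":2,"linear":[7,1.5,-8],"twist":0},
    {"hand":2,"linear":[11,1.8,-8],"twist":0},
    {"hand":2,"linear":[15,1.8,-8],"twist":0},
    {"hand":2,"linear":[19,1.8,-8],"twist":0},
    {"hand":2,"linear":[22,1.8,-8],"twist":0},
    {"hand":2,"linear":[22,1.8,-8],"twist":0}
  ]
}}

```text
t: 4.82
tcp_pos: [0.5415, 0.0558, 0.1661]
ee_rot: [[-0.128, 0.992, -0.001], [0.992, 0.128, 0.002], [0.002, -0.001, -1.0]]
force: [0.5, -1.5, -0.2]
opening: 0.0198
```

```bash
python3 - <<'E'
from h import *
im,d=bot.get_image("scene"); cv2.imwrite("pics/s2.png",im[...,::-1])
o=bot.get_obs();print(o["t"],o["tcp_pos"],o["force"])
E
```

```text
4.8667 [0.54210793 0.05357869 0.16618738] [ 0.93125119 -0.37665376 -0.11553605]
```

View pics/s2.png

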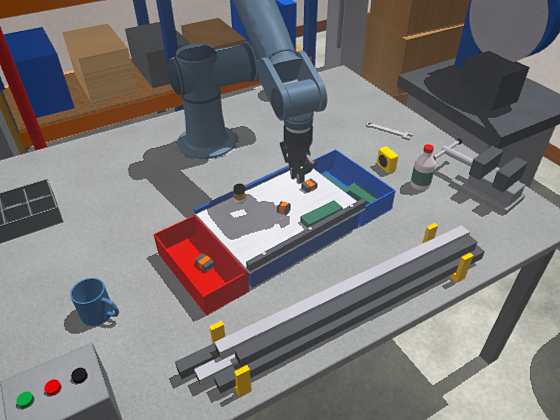

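Offcut C lies in the bin at about px (205,262), and the jar and green part are undisturbed. Offcut A is next.

>>> {"name": "move_arm", "arguments": {
  "moves": [
    {"hand":2,"linear":[0,0,4],"twist":0},
    {"hand":2,"linear":[0,0,7],"twist":0},
    {"hand":2,"linear":[0,0,8.1],"twist":0},
    {"hand":2,"linear":[0,0,8.1],"twist":0},
    {"hand":2,"linear":[-0.6,0,8.1],"twist":0},
    {"hand":2,"linear":[-1.2,0,8.1],"twist":0},
    {"hand":2,"linear":[-2,0,8.1],"twist":0},
    {"hand":2,"linear":[-3,0,8.1],"twist":0},
    {"hand":2,"linear":[-4,0,8.1],"twist":0},
    {"hand":2,"linear":[-5,0,8.1],"twist":0},
    {"hand":2,"linear":[-6,0,8.1],"twist":0},
    {"hand":2,"linear":[-7,0,8.1],"twist":0},
    {"hand":2,"linear":[-8,0,8.1],"twist":0},
    {"hand":2,"linear":[-9,0,8.1],"twist":0},
    {"hand":2,"linear":[-10,0,8.1],"twist":0},
    {"hand":2,"linear":[-11,0,8.1],"twist":0},
    {"hand":2,"linear":[-12,0,8.1],"twist":0},
    {"hand":2,"linear":[-13,0,8.1],"twist":0},
    {"hand":2,"linear":[-14,0,8.1],"twist":0},
    {"hand":2,"linear":[-15,0,8.1],"twist":0}
  ]
}}

```text
t: 6.53
tcp_pos: [0.5614, -0.099, 0.0852]
ee_rot: [[-0.123, 0.992, -0.0], [0.992, 0.123, 0.0], [0.0, -0.0, -1.0]]
force: [-0.5, 0.8, 0.6]
opening: 0.0198
```

```bash
python3 - <<'E'
from h import *
im,d=bot.get_image("scene"); cv2.imwrite("pics/s3.png",im[150:320,140:420,::-1])
o=bot.get_obs();print(o["t"],o["tcp_pos"],o["force"])
E
```

```text
6.5833 [ 0.56181262 -0.10065511  0.08548624] [ 0.05558411 -1.21204463  0.92732387]
```

View pics/s3.png

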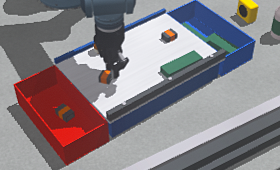

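>>> {"name": "move_arm", "arguments": {
  "moves": [
    {"hand":2,"linear":[-1,0,0],"twist":0},
    {"hand":2,"linear":[-2,0,0],"twist":0},
    {"hand":2,"linear":[-3,0,0],"twist":0},
    {"hand":2,"linear":[-4,0,0],"twist":0},
    {"hand":2,"linear":[-5,0,0],"twist":0},
    {"hand":2,"linear":[-6,0,0],"twist":0},
    {"hand":2,"linear":[-7,0,0],"twist":0},
    {"hand":2,"linear":[-8,0,0],"twist":0},
    {"hand":2,"linear":[-9,0,0],"twist":0},
    {"hand":2,"linear":[-10,0,0],"twist":0},
    {"hand":2,"linear":[-11,0,0],"twist":0},
    {"hand":2,"linear":[-11.5,0,0],"twist":0},
    {"hand":2,"linear":[-11.5,0,0],"twist":0},
    {"hand":2,"linear":[-11.5,0,-3],"twist":0},
    {"hand":2,"linear":[-11.5,0,-7],"twist":0},
    {"hand":2,"linear":[-8,0,-8],"twist":0},
    {"hand":2,"linear":[-4,0,-8],"twist":0},
    {"hand":2,"linear":[0,0,-8],"twist":0},
    {"hand":2,"linear":[4,-1,-8],"twist":0},
    {"hand":2,"linear":[8,-2,-8],"twist":0}
  ]
}}

```text
t: 8.25
tcp_pos: [0.5309, -0.0191, 0.1654]
ee_rot: [[-0.123, 0.992, 0.0], [0.992, 0.123, 0.0], [0.0, 0.0, -1.0]]
force: [-0.1, 1.1, -0.1]
opening: 0.0198
```

>>> {"name": "move_arm", "arguments": {
  "moves": [
    {"hand":2,"linear":[4,-0.7,0],"twist":0},
    {"hand":2,"linear":[8,-1.4,0],"twist":0},
    {"hand":2,"linear":[12,-1.5,0],"twist":0},
    {"hand":2,"linear":[16,-1.5,0],"twist":0},
    {"hand":2,"linear":[19.3,-1.5,0],"twist":0},
    {"hand":2,"linear":[19.3,-1.5,0],"twist":0},
    {"hand":2,"linear":[19.3,-1.5,0],"twist":0}
  ]
}}

```text
t: 8.83
tcp_pos: [0.4923, 0.1703, 0.1652]
ee_rot: [[-0.127, 0.992, -0.0], [0.992, 0.127, -0.0], [-0.0, -0.0, -1.0]]
force: [0.1, 0.5, -0.6]
opening: 0.02
```

```bash
python3 - <<'E'
from h import *
im,d=bot.get_image("scene"); cv2.imwrite("pics/s4.png",im[150:320,140:420,::-1])
o=bot.get_obs();p=o["tcp_pos"];dx,dy=p[0]-.54,p[1];s,c=.125,.992
print(o["t"],p,o["force"],"tray",dx*c+dy*s,-dx*s+dy*c)
E
```

```text
8.8833 [0.49271254 0.16916047 0.16522823] [-0.55578083  0.08186735  0.07223914] tray -0.025764098153043164 0.17371812318279845
```

View pics/s4.png

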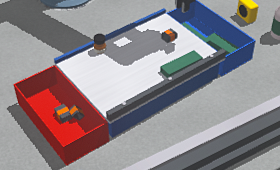

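Both A and C are in the bin, at crop px (62,112) and (75,117). B at (169,35) is the last one.

>>> {"name": "move_arm", "arguments": {
  "moves": [
    {"hand":2,"linear":[0,0,4],"twist":0},
    {"hand":2,"linear":[0,0,7],"twist":0},
    {"hand":2,"linear":[0,0,8],"twist":0},
    {"hand":2,"linear":[0,0,8],"twist":0},
    {"hand":2,"linear":[-0.6,0,8],"twist":0},
    {"hand":2,"linear":[-1.2,0,8],"twist":0},
    {"hand":2,"linear":[-2,0,8],"twist":0},
    {"hand":2,"linear":[-3,0,8],"twist":0},
    {"hand":2,"linear":[-4,0,8],"twist":0},
    {"hand":2,"linear":[-5,0,8],"twist":0},
    {"hand":2,"linear":[-6,0,8],"twist":0},
    {"hand":2,"linear":[-7,0,8],"twist":0},
    {"hand":2,"linear":[-8,0,8],"twist":0},
    {"hand":2,"linear":[-9,0,8],"twist":0},
    {"hand":2,"linear":[-10,0,8],"twist":0},
    {"hand":2,"linear":[-11,0,8],"twist":0},
    {"hand":2,"linear":[-12,0,8],"twist":0},
    {"hand":2,"linear":[-13,0,8],"twist":0},
    {"hand":2,"linear":[-14,0,8],"twist":0},
    {"hand":2,"linear":[-15,0,8],"twist":0}
  ]
}}

```text
t: 10.55
tcp_pos: [0.5115, 0.0188, 0.0852]
ee_rot: [[-0.123, 0.992, -0.0], [0.992, 0.123, -0.0], [-0.0, -0.0, -1.0]]
force: [-0.5, 0.0, 0.4]
opening: 0.02
```

```bash
python3 - <<'E'
from h import *
im,d=bot.get_image("scene"); cv2.imwrite("pics/s5.png",im[150:320,140:420,::-1])
o=bot.get_obs();p=o["tcp_pos"];dx,dy=p[0]-.54,p[1];s,c=.125,.992
print(o["t"],p,o["force"],"tray",dx*c+dy*s,-dx*s+dy*c)
E
```

```text
10.6 [0.51198378 0.01737501 0.08540149] [-0.51337676 -1.04702686  0.35139549] tray -0.025620217017408378 0.020738039704294733
```

View pics/s5.png

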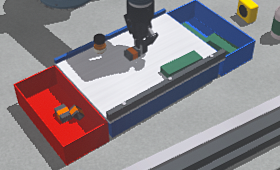

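B, at crop px (131,52), is moving straight ahead of the fingers, so I continue.

>>> {"name": "move_arm", "arguments": {
  "moves": [
    {"hand":2,"linear":[-1,0,0],"twist":0},
    {"hand":2,"linear":[-2,0,0],"twist":0},
    {"hand":2,"linear":[-3,0,0],"twist":0},
    {"hand":2,"linear":[-4,0,0],"twist":0},
    {"hand":2,"linear":[-5,0,0],"twist":0},
    {"hand":2,"linear":[-6,0,0],"twist":0},
    {"hand":2,"linear":[-7,0,0],"twist":0},
    {"hand":2,"linear":[-8,0,0],"twist":0},
    {"hand":2,"linear":[-9,0,0],"twist":0},
    {"hand":2,"linear":[-10,0,0],"twist":0},
    {"hand":2,"linear":[-11,0,0],"twist":0},
    {"hand":2,"linear":[-12,0,0],"twist":0},
    {"hand":2,"linear":[-13,0,0],"twist":0},
    {"hand":2,"linear":[-14,0,0],"twist":0}
  ]
}}

```text
t: 11.77
tcp_pos: [0.5288, -0.1202, 0.0853]
ee_rot: [[-0.123, 0.992, -0.0], [0.992, 0.123, 0.0], [0.0, -0.0, -1.0]]
force: [1.5, 0.1, 0.4]
opening: 0.0203
```

>>> {"name": "move_arm", "arguments": {
  "moves": [
    {"hand":2,"linear":[-1,0,0],"twist":0},
    {"hand":2,"linear":[-2,0,0],"twist":0},
    {"hand":2,"linear":[-3,0,0],"twist":0},
    {"hand":2,"linear":[-4,0,0],"twist":0},
    {"hand":2,"linear":[-5,0,0],"twist":0},
    {"hand":2,"linear":[-6,0,0],"twist":0},
    {"hand":2,"linear":[-7,0,0],"twist":0},
    {"hand":2,"linear":[-8,0,0],"twist":0},
    {"hand":2,"linear":[-9,0,0],"twist":0},
    {"hand":2,"linear":[-9.8,0,0],"twist":0},
    {"hand":2,"linear":[-9.8,0,0],"twist":0},
    {"hand":2,"linear":[-9.8,0,-3],"twist":0},
    {"hand":2,"linear":[-9.8,0,-7],"twist":0},
    {"hand":2,"linear":[-9.8,0,-11],"twist":0},
    {"hand":2,"linear":[-9.8,0,-15],"twist":0},
    {"hand":2,"linear":[-9.8,0,-15],"twist":0},
    {"hand":2,"linear":[-9.8,0,-15],"twist":0}
  ]
}}

```text
t: 13.18
tcp_pos: [0.5422, -0.2171, 0.2389]
ee_rot: [[-0.123, 0.992, 0.006], [0.992, 0.123, -0.004], [-0.004, 0.005, -1.0]]
force: [0.6, 0.1, -0.1]
opening: 0.0201
```

```bash
python3 - <<'E'
from h import *
im,d=bot.get_image("scene"); cv2.imwrite("pics/s6.png",cv2.resize(im[150:320,140:420,::-1],None,fx=2,fy=2))
o=bot.get_obs();print(o["t"],o["tcp_pos"],o["force"])
bot.get_image("top")
for q in ["offcut_a","finished","dye_jar"]:
    for r in bot.pinpoint("top",q): print(q,round(r["score"],2),w("top",r["centre"]).round(3))
E
```

```text
13.2333 [ 0.54091819 -0.21632533  0.2360378 ] [-0.45534623  0.01428202 -0.73538281]
finished 0.62 [0.62  0.088 0.092]
dye_jar 0.4 [ 0.441 -0.078  0.078]
```

View pics/s6.png

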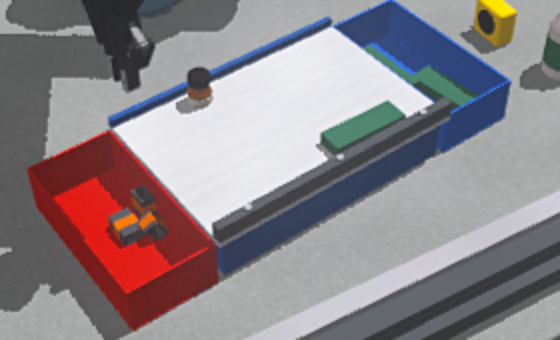

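All three are in the red bin, at crop px (143,200), (123,222) and (150,222). The deck is clear apart from the jar and the green part, and the arm is well above everything.

```bash
python3 -c "
from cell import bot
print(bot.finish_job())"
```

```text
the job is handed in; nothing more can be done
None
```

I swept the three offcuts one at a time (C, then A, then B) along the deck and over its open end into the red bin, using the nearly closed fingers. The arm was raised clear of everything when I handed the job in, about 13 s into the 64 s limit.

- **Offcuts:** the last picture shows three banded pieces in the red bin and none left on the deck. The network did not detect any offcuts in the last top view, possibly because the arm or bin wall hid them. That count therefore rests on my reading of the scene picture.
- **Green part and jar:** the green part read (0.620, 0.088) at the end against (0.624, 0.087) at the start. The jar read (0.441, -0.078) against (0.442, -0.079). Both are within measurement error.
- **Forces:** the wrist force stayed around 2 N or less in every reading I took.
- **Not measured:** I did not re-measure the bottle, mug and tape. The arm's path stayed away from them.

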